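# Shut down the wet bench from its switch console

## Robot

A 6-joint arm with a two-finger parallel gripper is mounted at the origin on the work surface. World frame = base frame: x ahead of the robot, y to its left, z up, the work surface at z = 0. Lengths are in m, angles in rad, forces in N, time in s.
With the tool pointing down it reaches from about 0.275 to 0.975 m from the base axis. Payload 8.4 kg.
Tool frame: the origin (TCP) lies between the finger pads; the fingertips stand 25 mm ahead of it and the grasp point (between the pads) lies 6 mm ahead of it; z points along the fingers, y is the direction in which the jaws open and shut (so a half turn about z gives the same grasp; the last joint's range is limited). The gripper opens to 92 mm and grips with 3 to 60 N. Pads are 20 mm wide; open, the fingers measure 128 mm over their backs; the gripper's body (75 mm by 189 mm) begins 69 mm behind the grasp point.
Start: joints at [1.205, 0.353, 1.633, -0, 1.155, -0.002], TCP at [0.222, 0.584, 0.24] pointing down, gripper open.
Joint ranges: [-2.63, 2.63], [-0.92, 2.1], [0.06, 2.66], [-1.3, 4.44], [0, 2.69], [-3.02, 3.02]. Speed limits (rad/s): [2.22, 2.22, 2.79, 3.14, 3.14, 3.14].

## Interface

Orientations are given as a unit quaternion [w, x, y, z].
In Python, from cell import env gives the robot as it stands.
- The arm moves only by the tool move_arm, never from a script. Its argument "steps" is a list of rows, each a list of 7 numbers: the shift along the tool's x, y, z in m, then the turn, a rotation vector about the tool's x, y, z in rad, then the gripper's target within -1 to 1 (fully open at 1, half-way at 0, shut at -1). A call has exactly 8 rows; each row shifts and turns the pose as measured when the row begins, along the tool's axes as they then stand; what a row does not reach is not made up. A row lasts 1/8 s, in which the tool goes at most 62.5 mm and 10.7 degrees, less where a joint would pass 70% of its speed; a pose out of reach is approached as far as the arm can. A call with a gripper value outside its range is refused whole. The fingers move at their own pace and stop on an object; the grip force is fixed at half the most. Time passes only in rows, so rows that do not move let the fingers close, or fill a call up. It gives the time, the measured TCP pose, the force and the opening at its end, in the units of the state.
- env.sense(): the state, without advancing time (a new reading comes with each control period).
- env.camera(name): name is "scene" or "top" or "wrist"; returns (picture, depth): 420x560x3 uint8, blue, green, red; 420x560 float32, m along the optical axis (not along the pixel's ray), 0 where there is no reading.
- env.camera_params(name): a dict with "fx", "fy", "cx", "cy" (pixels), "R" (3x3) and "t" (3): a world point X has camera coordinates R X + t. Camera axes: x right, y down, z forward; pixel columns grow to the right and rows downward; lengths in m; the calibration is good to about 2 mm. A picture is of the moment at which its call begins: read the wrist's pose just before it. camera_params takes no time and is no camera call; for the wrist camera it gives the pose at the moment of the call.
- env.job_done(): hands the job in, once; it reports no verdict.
Trained networks look in the newest picture that a camera, given by its name, has taken for a name from the list of things; names that differ only in an ending like _2 or _b are one class to them, and where a whole thing is asked for, a point or a joint stands for the part that bears it (a point fixed in the world has none). Each returns a list of dicts, best first, with "confidence" (0 to 1); they miss things now and then, are a little off and sometimes report something else, mostly with a low value. They report only what shows in the picture. A call takes as long as a camera call.
- env.recognise(camera, target): "bbox" ([left, top, width, height] as shares, 0 to 1, of the picture: columns of its width, rows of its height, round what is visible of it).
- env.cut_out(camera, target): "region" (420x560 bool, what is visible of it) and "bbox" ([left, top, width, height] as shares, 0 to 1, of the picture: columns of its width, rows of its height, round what is visible of it).
- env.spot_point(camera, target): "centre" ([column, row] as shares, 0 to 1, of the picture: columns of its width, rows of its height: a listed point, or the origin of a listed thing).
The state is a dict: "clock": time; "joint_pos": joint angles; "joint_velocities": joint speeds; "joint_efforts": joint torques, N m; "eef_pos": TCP position; "orientation": TCP orientation; "wrist_force": force on the tool from outside, world axes, zero at the start; "wrist_torque": the same for the moment, N m; "opening": finger opening in m.
Only numpy, scipy, OpenCV 4.12 (cv2) and the standard library are available. Lean on these libraries where they do the work, as an engineer would, in place of code of your own. Each camera call takes 0.05 s, during which the arm holds its last target.

## Task

The day's cut-up is finished, so shut the pathology wet bench down at its switch console: with the fingertips, lightly press the end nearest the robot of three rocker switches so that each tips fully over to off, one after the other: the red one first (waste disposer, which must not run dry), then the blue one (rinse water), and the green one last (extraction fan). Leave the yellow lamp switch on and the specimen jars and forceps where they are, never bear down hard, and finish with the hand clear of everything.

Things in the scene. Friction and masses are not known exactly. Their poses are not given: they have to be found in the camera images.
- console: Steel switch console fixed to the bench, 150 (x) x 260 mm (y). Origin: centre of underside; x runs level from its front (robot's side) to its back, y left along the switches. Its grey top slopes 10 degrees: 57 mm high at the front, 83 at the back. Four rockers stand in one row 52 mm apart, y -78 to 78 mm, pivots at x -11; which colour is where varies. A flat pictogram plate lies behind each.
- disposer_off (a point): Spot to press on the red rocker (waste disposer): top face of its front half, on the centre line, 18 mm from the pivot. Moves with the rocker: 79 mm above the bench while on, 6 mm lower when off. Rocker: 24 mm wide (along the row), 50 mm long front to back, its halves meeting in a shallow V of 0.34 rad, in a black bezel 62 x 34 mm that stands 4 mm above the panel.
- disposer (a joint): Tilt of the red rocker about the console's y: 0 = on (front half up), 0.34 = off (front half down, parallel to the panel, its top 8.5 mm above it). Over-centre spring: about 4 N at the spot starts it moving, less further on; past 0.17 it snaps over and stays. Once over, its rubber seal yields 1 mm per 5 N beyond 5 N, 4 mm at most.
- rinse_off (a point): Spot to press on the blue rocker (rinse water), placed as on the red one.
- rinse (a joint): Tilt of the blue rocker, values and spring as for the red one: 0 = on, 0.34 = off.
- fan_off (a point): Spot to press on the green rocker (extraction fan), placed as on the red one.
- fan (a joint): Tilt of the green rocker, values and spring as for the red one: 0 = on, 0.34 = off.
- lamp_off (a point): The same spot on the yellow rocker (bench lamp), which is to stay on and not be pressed.
- lamp (a joint): Tilt of the yellow rocker: 0 = on, to be left so; 0.34 = off.
- jar_a: Specimen jar with red screw lid, 56 mm across, 70 mm tall, loose on the bench to the left of the console. Origin: centre of its underside.
- jar_b: The same kind of jar, loose on the bench to the right of the console.
- forceps: White plastic forceps 150 mm long, about 14 mm wide, 8 mm high, lying loose on the bench in front of the console. Origin: middle of the underside; x runs to the tips.

How it is judged:
On the way, in this order (a step that is already met when the one before it is completed fails the run):
1. the red rocker (disposer) is tipped to off (value of joint disposer above 0.29 rad), for 0.1 s.
2. then the blue rocker (rinse water) is tipped to off (value of joint rinse above 0.29 rad), for 0.1 s.
3. last the green rocker (fan) is tipped to off (value of joint fan above 0.29 rad), for 0.1 s.
At the end, for the whole second after the job is handed in: The red, blue and green rockers are fully over to off (joint above 0.29 of 0.34 rad), the yellow one is still on (below 0.05 rad), and the jars and forceps are within 15 mm of where they stood (value of joint each of disposer, rinse, fan above 0.29 rad and value of joint lamp below 0.05 rad and distance of each of jar_a, jar_b, forceps from where it was at the start of the episode below 0.015 m); the robot touches nothing.
It fails at once if the rinse water is switched off while the disposer still runs (value of joint rinse above 0.17 rad and value of joint disposer below 0.17 rad).
It fails at once if the fan is switched off while the rinse water or the disposer is still on (value of joint fan above 0.17 rad and value of joint any of rinse, disposer below 0.17 rad).
It fails at once if the lamp is switched off (value of joint lamp above 0.17 rad).
It fails at once if the fingers, hand or arm bear down hard (over 30 N) on anything (contact force between any of the fingers, the arm and anything else above 30 N).
It fails at once if a jar or the forceps is shoved or lifted by more than 15 mm (distance of any of jar_a, jar_b, forceps from where it was at the start of the episode above 0.015 m).
It also fails if it takes over 42 s, if anything falls off the work surface, if the arm or the gripper's body presses on something with over 40 N, if the wrist force passes 120 N, or if a joint passes its speed limit or range.

## Working session

There is one attempt and no reset: what is moved stays moved. The work goes in short steps, Python scripts to look and compute and a tool call to move; the robot and the scene stay as the last step left them, time stands still between calls to the robot, and variables do not carry over. Pictures are saved under pics/ and viewed, and the job is handed in when it is done.

Besides the shell and the picture viewer there is one more tool, called after "Call:" as a command line: name --pt "numbers of a row" for each row, then --argument value for the rest. move_arm: Moves the arm, as the interface text tells. Its arguments: {"type":"object","properties":{"steps":{"type":"array"}},"required":["steps"]}

```bash
mkdir -p pics; ls; cat > h.py <<'E'
import numpy as np, cv2
from cell import env
def world(cam,u,v,d):
    p=env.camera_params(cam); R=np.array(p["R"]);t=np.array(p["t"])
    c=np.array([(u-p["cx"])/p["fx"]*d,(v-p["cy"])/p["fy"]*d,d])
    return R.T@(c-t)
E
python3 - <<'E'
from h import *
s=env.sense();print(s)
for c in ["top","scene"]:
    im,d=env.camera(c);cv2.imwrite(f"pics/{c}0.png",im)
    np.save(f"{c}0.npy",d)
    for t in ["disposer_off","rinse_off","fan_off","lamp_off","console"]:
        for r in env.spot_point(c,t)[:2]:
            u,v=r["centre"][0]*560,r["centre"][1]*420
            dd=d[min(419,int(v)),min(559,int(u))]
            print(c,t,round(r["confidence"],2),round(u,1),round(v,1),world(c,u,v,dd).round(4))
print(env.sense()["clock"])
E
```

```text
pics
{'clock': 0.0, 'joint_pos': array([ 1.20463847e+00,  3.53616690e-01,  1.63409782e+00, -2.26491699e-05,
        1.15520467e+00, -2.41040840e-03]), 'joint_velocities': array([-4.17667505e-04, -4.90983069e-04, -2.14664362e-04, -1.53606134e-04,
        4.59945337e-05,  8.06089799e-04]), 'joint_efforts': array([ 4.21765581e-03, -5.93846333e+01, -3.34234214e+01,  6.99757109e-02,
        2.31306721e-02, -1.28901038e-04]), 'eef_pos': array([0.22221576, 0.58368778, 0.23889886]), 'orientation': array([-1.11356396e-04,  1.80868168e-01,  9.83507125e-01, -6.53932512e-04]), 'wrist_force': array([ 0.26336281, -0.9092613 , -0.14894478]), 'wrist_torque': array([-0.00609382, -0.02725234,  0.00796756]), 'opening': 0.09172316690265003}
top disposer_off 0.8 272.8 188.1 [0.5643 0.0834 0.0798]
top rinse_off 0.87 220.5 175.7 [0.5876 0.1837 0.0774]
top fan_off 0.61 189.2 175.4 [0.5869 0.243  0.0781]
top fan_off 0.44 221.6 229.5 [ 0.4973  0.1887 -0.0029]
top lamp_off 0.6 246.2 184.4 [0.5711 0.134  0.0783]
top console 0.64 239.2 180.7 [0.58   0.1483 0.0718]
scene disposer_off 0.52 309.7 202.8 [0.5694 0.0858 0.0753]
scene rinse_off 0.73 356.4 188.1 [0.5665 0.2117 0.0602]
scene fan_off 0.71 372.1 184.5 [0.5874 0.2366 0.0754]
scene lamp_off 0.75 329.7 198.3 [0.5791 0.1296 0.0761]
scene console 0.81 345.1 225.7 [0.6643 0.1071 0.08  ]
0.6
```

View pics/top0.png

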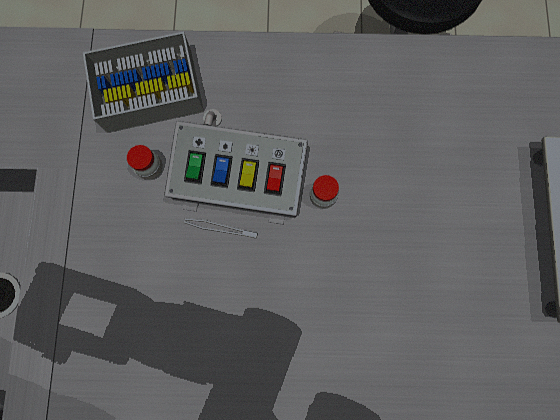

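View pics/scene0.png

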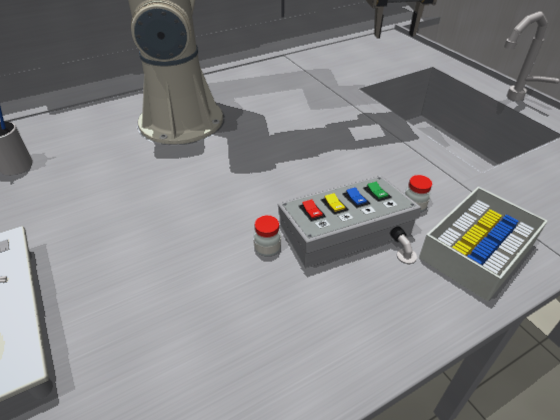

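```bash
python3 - <<'E'
from h import *
im=cv2.imread("pics/top0.png");d=np.load("top0.npy")
cv2.imwrite("pics/top0z.png",cv2.resize(im[130:230,150:310],None,fx=5,fy=5,interpolation=cv2.INTER_CUBIC))
hsv=cv2.cvtColor(im,cv2.COLOR_BGR2HSV)
for n,lo,hi in [("red",170,180),("red2",0,8),("yel",18,35),("grn",45,85),("blu",95,125)]:
    m=cv2.inRange(hsv,(lo,110,70),(hi,255,255))
    k,l,st,c=cv2.connectedComponentsWithStats(m)
    for i in range(1,k):
        if st[i][4]>40:
            u,v=c[i]; print(n,st[i],c[i].round(1),world("top",u,v,d[int(v),int(u)]).round(4))
p=env.camera_params("top");print(p)
E
```

```text
red2 [127 145  25  24 429] [138.9 156.5] [0.6258 0.3452 0.0692]
red2 [267 165  16  26 266] [274.2 177.6] [0.5867 0.0813 0.074 ]
red2 [313 175  26  25 457] [325.5 187. ] [ 0.5712 -0.0171  0.0689]
yel [180  73   6  13  44] [182.6  79.1] [0.8025 0.2768 0.0478]
yel [185  72   5  13  41] [187.   77.9] [0.8072 0.2687 0.0444]
yel [171  75   6  13  43] [173.6  80.9] [0.7983 0.2954 0.0472]
yel [176  74   5  13  41] [178.   79.9] [0.8024 0.2872 0.0442]
yel [158  77   5  14  42] [159.9  83.5] [0.7934 0.324  0.0444]
yel [167  76   5  13  41] [169.   81.9] [0.7965 0.305  0.0463]
yel [149  79   5  14  42] [150.9  85.6] [0.7892 0.3429 0.0429]
yel [153  78   6  14  44] [155.4  84.6] [0.7902 0.3328 0.0456]
yel [140  81   5  14  44] [141.8  87.7] [0.7837 0.361  0.0437]
yel [144  80   6  14  43] [146.3  86.5] [0.787  0.3522 0.043 ]
yel [135  82   5  13  41] [137.2  88.4] [0.7807 0.3695 0.0462]
yel [122  85   5  13  42] [123.6  91.4] [0.7732 0.3967 0.0466]
yel [126  84   5  14  45] [128.   90.3] [0.776  0.3878 0.0465]
yel [112  87   5  13  43] [114.3  93. ] [0.7706 0.4165 0.0441]
yel [117  86   5  13  43] [119.   92.3] [0.7714 0.4063 0.0459]
yel [103  89   5  13  44] [105.2  95.2] [0.7638 0.4333 0.0474]
yel [108  88   5  13  44] [109.8  94.1] [0.7685 0.4261 0.043 ]
yel [240 161  16  26 296] [247.4 173.8] [0.5922 0.1325 0.0779]
grn [186 153  16  26 275] [193.7 166.1] [0.6067 0.2365 0.0742]
blu [213 157  16  26 287] [220.5 169.7] [0.6005 0.1848 0.074 ]
{'fx': 444.74490595718106, 'fy': 444.74490595718106, 'cx': 287.53294047855246, 'cy': 213.25325569749475, 'R': array([[ 0.01779313, -0.9998408 ,  0.00133029],
       [-0.97882855, -0.01769051, -0.20391596],
       [ 0.20390703,  0.00232618, -0.97898749]]), 't': array([0.04540317, 0.52267029, 0.80225205])}
```

The top view shows the rockers at green (194,166), blue (220,170), yellow (247,174) and red (274,178), with the handles of the coloured objects consistent with the scene view. The colour blobs sit 156 mm apart from end to end, as they should, and the console yaw is about -0.128 rad. I'll write a planner.

```bash
cat >> h.py <<'E'
from scipy.spatial.transform import Rotation as Ro
red=np.array([.5867,.0813]);grn=np.array([.6067,.2365])
def frame(yaw=-.1282):
    cx=np.array([np.cos(yaw),np.sin(yaw),0]);cy=np.array([-np.sin(yaw),np.cos(yaw),0]);cz=np.array([0,0,1.])
    z=np.sin(.1745)*cx-np.cos(.1745)*cz; y=cy; x=np.cross(y,z)
    return cx,cy,np.stack([x,y,z],1)
def plan(tip,Rt=None):
    s=env.sense();q=s["orientation"];Rc=Ro.from_quat([q[1],q[2],q[3],q[0]]).as_matrix()
    if Rt is None: Rt=frame()[2]
    tcp=np.array(tip)-.025*Rt[:,2]
    print("clk",s["clock"],"tcp",s["eef_pos"].round(4),"tip",(s["eef_pos"]+.025*Rc[:,2]).round(4),"F",s["wrist_force"].round(2),"open",round(s["opening"],4))
    print("shift tool",(Rc.T@(tcp-s["eef_pos"])).round(4),"turn",Ro.from_matrix(Rc.T@Rt).as_rotvec().round(4))
E
python3 - <<'E'
from h import *
cx,cy,R=frame()
spots={n:(red+(grn-red)*k/3-.018*cx[:2]) for n,k in [("red",0),("yel",1),("blu",2),("grn",3)]}
print(spots)
plan([*spots["red"],.16])
E
```

```text
{'red': array([0.56884771, 0.08360128]), 'yel': array([0.57551438, 0.13533462]), 'blu': array([0.58218105, 0.18706795]), 'grn': array([0.58884771, 0.23880128])}
clk 0.6 tcp [0.2224 0.5841 0.2396] tip [0.2224 0.5841 0.2146] F [-0.48  0.96  0.21] open 0.0919
shift tool [-0.4976 -0.3455  0.055 ] turn [-0.0205 -0.1737 -0.2351]
```

Call:
move_arm --pt "-0.035 -0.024 0 0 0 0 -1" --pt "-0.035 -0.024 0 0 0 0 -1" --pt "-0.035 -0.024 0 0 0 0 -1" --pt "-0.035 -0.024 0 0 0 0 -1" --pt "-0.035 -0.024 0 0 0 0 -1" --pt "-0.035 -0.024 0 0 0 0 -1" --pt "-0.035 -0.024 0 0 0 0 -1" --pt "-0.035 -0.024 0 0 0 0 -1"

```text
clock: 1.6
eef_pos: [0.4205, 0.2997, 0.2401]
orientation: [0.001, 0.178, 0.984, 0.002]
wrist_force: [0.8, 0.1, 0.4]
opening: 0.0138
```

Call:
move_arm --pt "-0.035 -0.024 0 0 0 0 -1" --pt "-0.035 -0.024 0 0 0 0 -1" --pt "-0.035 -0.024 0 0 0 0 -1" --pt "-0.02 -0.02 0 0 0 0 -1" --pt "0 0 0 0 0 -0.118 -1" --pt "0 0 0 0 0 -0.118 -1" --pt "0 0 0 0 -0.1745 0 -1" --pt "0 0 0 0 0 0 -1"

```text
clock: 2.6
eef_pos: [0.5099, 0.1617, 0.2407]
orientation: [0.09, 0.06, 0.994, -0.004]
wrist_force: [0.4, -0.5, 0.2]
opening: 0.0006
```

```bash
python3 - <<'E'
from h import *
plan([.5688,.0836,.16])
im,d=env.camera("wrist");cv2.imwrite("pics/w1.png",im);np.save("w1.npy",d)
for t in ["disposer_off","rinse_off","fan_off","lamp_off"]:
    for r in env.spot_point("wrist",t)[:2]:
        u,v=r["centre"][0]*560,r["centre"][1]*420
        print(t,round(r["confidence"],2),round(u),round(v),world("wrist",u,v,d[min(419,int(v)),min(559,int(u))]).round(4))
hsv=cv2.cvtColor(im,cv2.COLOR_BGR2HSV)
for n,lo,hi in [("red2",0,8),("yel",18,35),("grn",45,85),("blu",95,125)]:
    m=cv2.inRange(hsv,(lo,110,70),(hi,255,255))
    k,l,st,c=cv2.connectedComponentsWithStats(m)
    for i in range(1,k):
        if st[i][4]>300:
            u,v=c[i]; print(n,st[i],c[i].round(1),world("wrist",u,v,d[int(v),int(u)]).round(4))
E
```

```text
clk 2.6 tcp [0.5099 0.1617 0.2407] tip [0.5144 0.1612 0.2161] F [ 0.36 -0.55  0.22] open 0.0006
shift tool [-0.0523 -0.0707  0.0664] turn [0.005  0.0068 0.0078]
disposer_off 0.61 198 234 [0.5713 0.0871 0.0801]
rinse_off 0.96 314 234 [0.5847 0.1898 0.0802]
fan_off 0.75 369 234 [0.591  0.2387 0.0799]
lamp_off 0.66 255 235 [0.5812 0.1369 0.0783]
red2 [  65  212   59   52 2301] [ 93.8 237.7] [ 0.5702 -0.0123  0.0695]
red2 [ 449  221   59   52 2265] [478.4 246.8] [0.6233 0.3421 0.0708]
red2 [ 181  224   31   49 1240] [196.8 247.2] [0.5883 0.082  0.0758]
yel [240 225  27  36 608] [251.7 236.7] [0.5816 0.1341 0.0791]
yel [487 321  53  16 464] [518.4 330.9] [0.7616 0.4146 0.0462]
grn [ 352  226   32   48 1176] [367.2 248.7] [0.6083 0.2371 0.0772]
blu [298 227  28  47 935] [312.6 245.7] [0.5987 0.1876 0.0775]
```

View pics/w1.png

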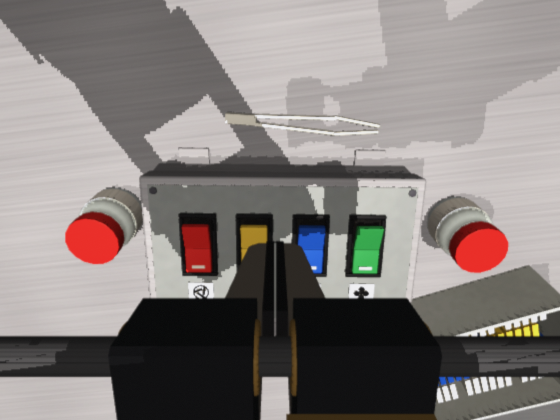

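The wrist view shows red (197,247), yellow (252,237), blue (313,246) and green (367,249). The wrist and top cameras agree to about 2 mm, and the spot heights of 78–80 mm are as expected. Next, hover over red.

```bash
cat >> h.py <<'E'
S=dict(red=[.570,.085,.073],blu=[.5835,.188,.073],grn=[.590,.239,.073])
def go(n,back): plan(np.array(S[n])-back*frame()[2][:,2])
E
python3 -c "
from h import *
go('red',.04)"
```

```text
clk 2.85 tcp [0.513  0.162  0.2415] tip [0.5175 0.1616 0.2169] F [-0.02  0.13 -0.51] open 0.0001
shift tool [-0.0349 -0.0699  0.1123] turn [0.0056 0.0071 0.0059]
```

Call:
move_arm --pt "-0.018 -0.035 0 0.006 0.007 0.006 -1" --pt "-0.018 -0.035 0 0 0 0 -1" --pt "0 0 0.025 0 0 0 -1" --pt "0 0 0.025 0 0 0 -1" --pt "0 0 0.025 0 0 0 -1" --pt "0 0 0.02 0 0 0 -1" --pt "0 0 0 0 0 0 -1" --pt "0 0 0 0 0 0 -1"

```text
clock: 3.85
eef_pos: [0.5635, 0.0829, 0.1529]
orientation: [0.084, 0.066, 0.994, -0.005]
wrist_force: [-0.2, 0.3, 0.0]
opening: 0.0001
```

```bash
python3 -c "
from h import *
go('red',.0)"
```

```text
clk 3.85 tcp [0.5635 0.0829 0.1529] tip [0.5676 0.0824 0.1282] F [-0.17  0.32  0.01] open 0.0001
shift tool [0.0075 0.0029 0.0548] turn [ 0.0007 -0.0053 -0.0045]
```

Call:
move_arm --pt "0.0075 0.003 0 0 -0.005 -0.004 -1" --pt "0 0 0.015 0 0 0 -1" --pt "0 0 0.015 0 0 0 -1" --pt "0 0 0.008 0 0 0 -1" --pt "0 0 0 0 0 0 -1" --pt "0 0 0 0 0 0 -1" --pt "0 0 0 0 0 0 -1" --pt "0 0 0 0 0 0 -1"

```text
clock: 4.85
eef_pos: [0.5641, 0.0866, 0.1135]
orientation: [0.088, 0.064, 0.994, -0.005]
wrist_force: [-0.3, -0.2, 0.0]
opening: 0.0004
```

```bash
python3 -c "
from h import *
go('red',.0)"
```

```text
clk 4.85 tcp [0.5641 0.0866 0.1135] tip [0.5685 0.0861 0.0889] F [-0.32 -0.2   0.05] open 0.0004
shift tool [ 0.0011 -0.0009  0.0159] turn [ 0.0017  0.0024 -0.0001]
```

Call:
move_arm --pt "0 0 0.003 0 0 0 -1" --pt "0 0 0.002 0 0 0 -1" --pt "0 0 0.002 0 0 0 -1" --pt "0 0 0.002 0 0 0 -1" --pt "0 0 0.0015 0 0 0 -1" --pt "0 0 0.0015 0 0 0 -1" --pt "0 0 0.001 0 0 0 -1" --pt "0 0 0 0 0 0 -1"

```text
clock: 5.85
eef_pos: [0.5669, 0.0864, 0.1003]
orientation: [0.089, 0.064, 0.994, -0.005]
wrist_force: [-1.1, -0.3, 0.7]
opening: 0.0004
```

```bash
python3 -c "
from h import *
go('red',.0)"
```

```text
clk 5.85 tcp [0.5669 0.0864 0.1003] tip [0.5713 0.0859 0.0757] F [-1.08 -0.26  0.67] open 0.0004
shift tool [ 0.0015 -0.001   0.0024] turn [ 0.002   0.0033 -0.0002]
```

Call:
move_arm --pt "0 0 0.001 0 0 0 -1" --pt "0 0 0.001 0 0 0 -1" --pt "0 0 0.001 0 0 0 -1" --pt "0 0 0 0 0 0 -1" --pt "0 0 0 0 0 0 -1" --pt "0 0 0 0 0 0 -1" --pt "0 0 0 0 0 0 -1" --pt "0 0 0 0 0 0 -1"

```text
clock: 6.85
eef_pos: [0.563, 0.0865, 0.098]
orientation: [0.085, 0.064, 0.994, -0.005]
wrist_force: [-2.9, 0.4, 3.8]
opening: 0.0007
```

```bash
python3 -c "
from h import *
go('red',.0)
im,d=env.camera('scene');cv2.imwrite('pics/s2.png',cv2.resize(im[150:270,240:440],None,fx=4,fy=4,interpolation=cv2.INTER_CUBIC))"
```

```text
clk 6.85 tcp [0.563  0.0865 0.098 ] tip [0.5672 0.086  0.0734] F [-2.87  0.37  3.82] open 0.0007
shift tool [-0.0027 -0.0006  0.0008] turn [ 0.0005 -0.0044 -0.001 ]
```

View pics/s2.png

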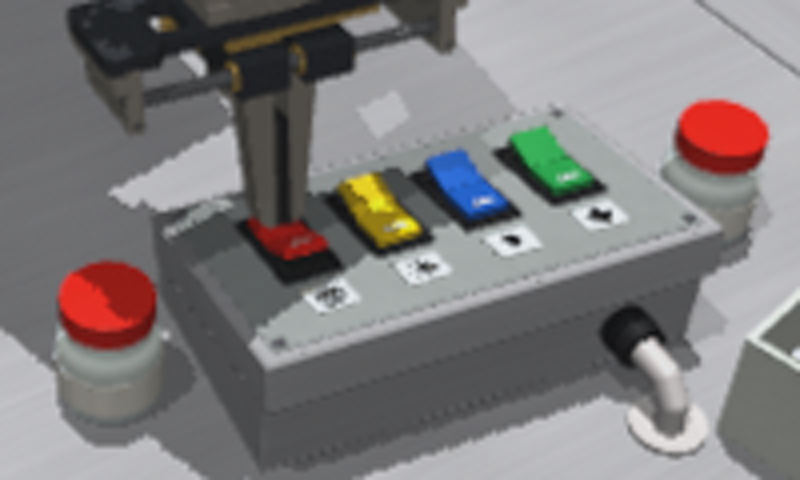

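The scene crop shows the red rocker with its back end raised at (320,250), so it has tipped, with about 5 N of contact. One more mm, then lift and move to blue.

Call:
move_arm --pt "0 0 0.001 0 0 0 -1" --pt "0 0 0.001 0 0 0 -1" --pt "0 0 0 0 0 0 -1" --pt "0 0 -0.01 0 0 0 -1" --pt "0 0 -0.02 0 0 0 -1" --pt "0 0 -0.02 0 0 0 -1" --pt "0 0 0 0 0 0 -1" --pt "0 0 0 0 0 0 -1"

```text
clock: 7.9
eef_pos: [0.5545, 0.0876, 0.1473]
orientation: [0.085, 0.064, 0.994, -0.005]
wrist_force: [-0.2, 0.8, -0.3]
opening: 0.0007
```

```bash
python3 -c "
from h import *
go('blu',.05)
im,d=env.camera('scene');cv2.imwrite('pics/s3.png',cv2.resize(im[150:270,240:440],None,fx=4,fy=4,interpolation=cv2.INTER_CUBIC))"
```

```text
clk 7.9 tcp [0.5545 0.0876 0.1473] tip [0.5587 0.0871 0.1226] F [-0.17  0.81 -0.28] open 0.0007
shift tool [-0.0027  0.1033  0.001 ] turn [ 0.0005 -0.0046 -0.0011]
```

View pics/s3.png

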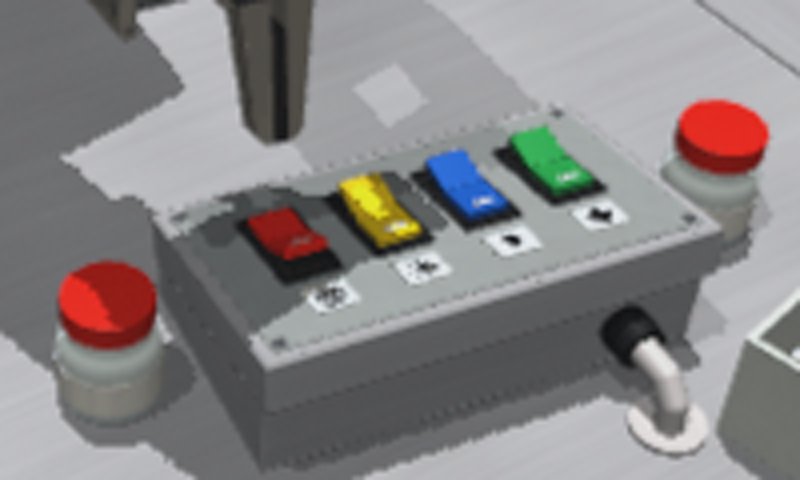

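Red stays over, with its back raised at (320,245), and the others are unchanged. On to blue.

Call:
move_arm --pt "-0.001 0.035 0 0 -0.0046 -0.001 -1" --pt "-0.001 0.035 0 0 0 0 -1" --pt "-0.001 0.033 0 0 0 0 -1" --pt "0 0 0.015 0 0 0 -1" --pt "0 0 0.015 0 0 0 -1" --pt "0 0 0.004 0 0 0 -1" --pt "0 0 0 0 0 0 -1" --pt "0 0 0 0 0 0 -1"

```text
clock: 8.95
eef_pos: [0.5751, 0.1874, 0.1067]
orientation: [0.083, 0.065, 0.994, -0.007]
wrist_force: [-0.2, -0.4, -0.8]
opening: 0.0005
```

```bash
python3 -c "
from h import *
go('blu',.0)"
```

```text
clk 8.95 tcp [0.5751 0.1874 0.1067] tip [0.5793 0.1868 0.0821] F [-0.16 -0.37 -0.79] open 0.0005
shift tool [-0.0023  0.0017  0.0096] turn [-0.0041 -0.0067 -0.0026]
```

Call:
move_arm --pt "-0.002 0.0015 0 0 0 0 -1" --pt "0 0 0.002 0 0 0 -1" --pt "0 0 0.002 0 0 0 -1" --pt "0 0 0.002 0 0 0 -1" --pt "0 0 0.0015 0 0 0 -1" --pt "0 0 0.001 0 0 0 -1" --pt "0 0 0.001 0 0 0 -1" --pt "0 0 0 0 0 0 -1"

```text
clock: 9.95
eef_pos: [0.5792, 0.1883, 0.0984]
orientation: [0.084, 0.066, 0.994, -0.007]
wrist_force: [-3.4, -0.3, 4.2]
opening: 0.0005
```

```bash
python3 -c "
from h import *
go('blu',.0)"
```

```text
clk 9.95 tcp [0.5792 0.1883 0.0984] tip [0.5833 0.1877 0.0738] F [-3.35 -0.31  4.23] open 0.0005
shift tool [0.0001 0.0003 0.0008] turn [-0.0035 -0.0059 -0.0033]
```

Same signature as red. Press another mm or two and lift.

Call:
move_arm --pt "0 0 0.001 0 0 0 -1" --pt "0 0 0.001 0 0 0 -1" --pt "0 0 0 0 0 0 -1" --pt "0 0 -0.01 0 0 0 -1" --pt "0 0 -0.02 0 0 0 -1" --pt "0 0 -0.02 0 0 0 -1" --pt "0 0 0 0 0 0 -1" --pt "0 0 0 0 0 0 -1"

```text
clock: 10.95
eef_pos: [0.5705, 0.1899, 0.1486]
orientation: [0.084, 0.066, 0.994, -0.007]
wrist_force: [-0.0, 0.4, 0.6]
opening: 0.0009
```

```bash
python3 -c "
from h import *
go('grn',.05)
im,d=env.camera('scene');cv2.imwrite('pics/s4.png',cv2.resize(im[150:270,240:440],None,fx=4,fy=4,interpolation=cv2.INTER_CUBIC))"
```

```text
clk 10.95 tcp [0.5705 0.1899 0.1486] tip [0.5747 0.1893 0.124 ] F [-0.02  0.43  0.56] open 0.0009
shift tool [0.0004 0.0512 0.0016] turn [-0.003  -0.0058 -0.0034]
```

View pics/s4.png

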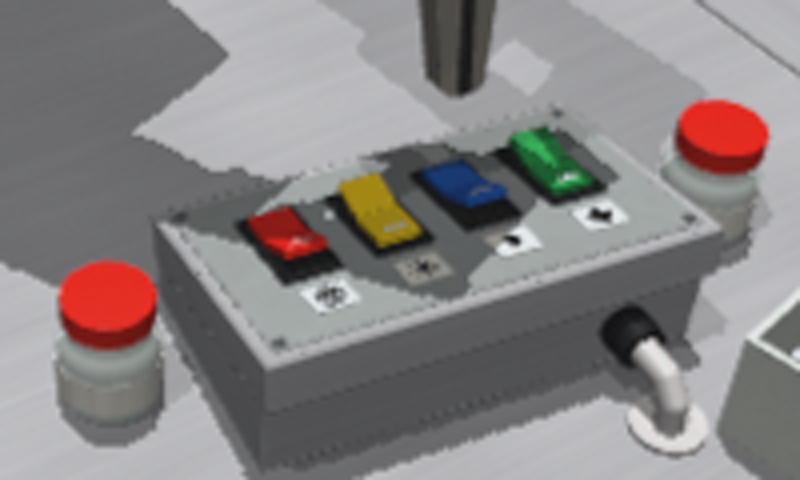

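Blue is over too, with its back raised at (500,190). Yellow is on and green untouched. Green next.

Call:
move_arm --pt "0 0.026 0 -0.003 -0.006 -0.003 -1" --pt "0 0.025 0 0 0 0 -1" --pt "0 0 0.015 0 0 0 -1" --pt "0 0 0.015 0 0 0 -1" --pt "0 0 0.004 0 0 0 -1" --pt "0 0 0 0 0 0 -1" --pt "0 0 0 0 0 0 -1" --pt "0 0 0 0 0 0 -1"

```text
clock: 12.0
eef_pos: [0.5818, 0.237, 0.1084]
orientation: [0.084, 0.065, 0.994, -0.008]
wrist_force: [-0.2, 0.3, -0.5]
opening: 0.0002
```

```bash
python3 -c "
from h import *
go('grn',.0)"
```

```text
clk 12.0 tcp [0.5818 0.237  0.1084] tip [0.586  0.2363 0.0838] F [-0.22  0.26 -0.5 ] open 0.0002
shift tool [-0.0017  0.0031  0.0112] turn [-0.0044 -0.0051 -0.0019]
```

Call:
move_arm --pt "-0.0015 0.003 0 0 0 0 -1" --pt "0 0 0.003 0 0 0 -1" --pt "0 0 0.002 0 0 0 -1" --pt "0 0 0.002 0 0 0 -1" --pt "0 0 0.002 0 0 0 -1" --pt "0 0 0.001 0 0 0 -1" --pt "0 0 0.001 0 0 0 -1" --pt "0 0 0 0 0 0 -1"

```text
clock: 13.0
eef_pos: [0.5862, 0.2402, 0.0985]
orientation: [0.085, 0.065, 0.994, -0.007]
wrist_force: [-3.7, 1.0, 4.9]
opening: 0.0
```

```bash
python3 -c "
from h import *
go('grn',.0)"
```

```text
clk 13.0 tcp [0.5862 0.2402 0.0985] tip [0.5904 0.2396 0.0739] F [-3.69  0.95  4.89] open 0.0
shift tool [ 0.0005 -0.0007  0.0008] turn [-0.0032 -0.0037 -0.002 ]
```

Call:
move_arm --pt "0 0 0.001 0 0 0 -1" --pt "0 0 0.001 0 0 0 -1" --pt "0 0 0 0 0 0 -1" --pt "0 0 -0.01 0 0 0 -1" --pt "0 0 -0.03 0 0 0 -1" --pt "0 0 -0.04 0 0 0 -1" --pt "0 0 -0.04 0 0 0 -1" --pt "0 0 0 0 0 0 -1"

```text
clock: 14.0
eef_pos: [0.5655, 0.2436, 0.2206]
orientation: [0.085, 0.065, 0.994, -0.007]
wrist_force: [-0.2, -0.0, -0.6]
opening: 0.0003
```

```bash
python3 - <<'E'
from h import *
print(env.sense()["eef_pos"],env.sense()["wrist_force"],env.sense()["joint_velocities"])
im,d=env.camera('scene');cv2.imwrite('pics/s5.png',cv2.resize(im[150:270,240:440],None,fx=4,fy=4,interpolation=cv2.INTER_CUBIC))
im,d=env.camera('top');cv2.imwrite('pics/t5.png',im)
a=cv2.imread('pics/top0.png');
hsv=[cv2.cvtColor(x,cv2.COLOR_BGR2HSV) for x in (a,im)]
for h in hsv:
    m=cv2.inRange(h,(0,110,70),(8,255,255));k,l,st,c=cv2.connectedComponentsWithStats(m)
    print([c[i].round(1) for i in range(1,k) if st[i][4]>150])
E
```

```text
[0.56549214 0.24359581 0.22064757] [-0.16773167 -0.04094829 -0.57328544] [-0.00229037  0.03001461  0.03704159 -0.00115762 -0.01246873  0.00028603]
[array([138.9, 156.5]), array([274.2, 177.6]), array([325.5, 187. ])]
[array([274. , 178.6]), array([325.5, 187.1])]
```

View pics/s5.png

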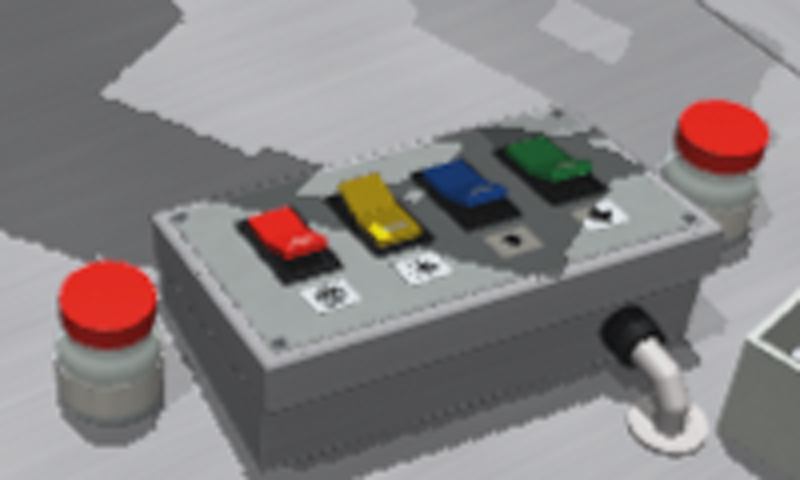

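View pics/t5.png

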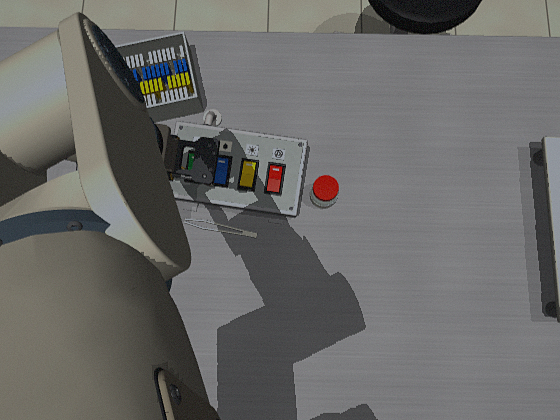

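Red, blue and green are all tipped, with their backs raised, and yellow is on. The jars and forceps are unmoved, and the hand is about 120 mm clear. Handing in.

```bash
python3 -c "
from h import *
print(env.job_done())
s=env.sense();print(s['clock'],s['eef_pos'],s['wrist_force'])"
```

```text
the job is handed in; nothing more can be done
None
the job is handed in; nothing more can be done
```

I pressed red, blue and green to off in that order with closed fingertips, the tool tilted 10° square to the panel. I then lifted straight off and handed the job in just after 14 s.

- **Rockers:** The last scene picture shows all three tipped over with their back ends raised, and yellow still on. This is judged by eye, since no joint values can be read.
- **Force:** Contact read about 5–6 N when I stopped on each rocker. The final 1–2 mm of each press was not read separately.
- **Jars and forceps:** The right jar measured within 0.1 pixel of its starting position. In the last top view the arm hid the left jar, but the scene pictures show it in the same place. The forceps look unmoved in the top view; I did not measure them.
- **Hand:** The TCP ended at z = 0.22 m, clear of everything, with no contact force beyond sensor noise.
- **Disagreement:** The point network's top-camera spots were up to about 5 mm off the colour-blob geometry. I used wrist and top values that agreed to about 2 mm.

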